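# Push the specimen holders home on the filter tester's loading rail

## Task

Push the row of four black specimen holders along the loading rail as one train, pushing on the last holder only, until the first one is fully home against the end stop. Then push the red-capped keeper arm fully shut across the rail behind the last holder, and come clear. Do not lift or tip the holders or let the row come apart, and leave the dish, jar and tweezers where they are.

Things in the scene. Friction and masses are not known exactly. Their poses are not given: they have to be found in the camera images.
- rail: Loading rail bolted to the bench: aluminium base plate 112 mm (x) by 412 mm (y), 10 mm thick, running along its own y axis. Origin at bench height on the rail's centre line; the plate spans y = -216 to +196 mm. The grey end stop closes the +y end (38 mm high); the -y end is open. It cannot move; its place and yaw (within 0.3 rad) differ in each run.
- loading_end (a point): Middle of the channel floor at the rail's open end: x = 0, y = -215 mm, z = 10 mm of the rail. The channel runs from here to the end stop between two steel guides, each 10 mm wide, with inner faces at x = -29.5 and +29.5 mm (59 mm apart) and top at z = 22 mm. At the shut keeper's end a small steel catch stands on the +x guide to z = 36 mm.
- stop_face (a point): Centre of the end stop's rubber face, at x = 0, y = +175 mm, z = 23 mm of the rail. It faces the rail's -y. With the row home the first holder touches it and the last holder's back face is at y = -17 mm of the rail.
- holder1: Specimen holder 1 of 4 (first, nearest the end stop): black block 56 mm across the rail (x), 48 mm along it (y), 26 mm tall, with a 4 mm high metal ring round a white filter disc on top. Loose, 120 g, on the channel floor, touching its neighbours; the row starts 55 to 115 mm short of the stop. Origin: centre of underside, axes as the rail's. Home at y = 151 mm of the rail.
- holder2: Specimen holder 2 of 4 (second): black block 56 mm across the rail (x), 48 mm along it (y), 26 mm tall, with a 4 mm high metal ring round a white filter disc on top. Loose, 120 g, on the channel floor, touching its neighbours; the row starts 55 to 115 mm short of the stop. Origin: centre of underside, axes as the rail's. Home at y = 103 mm of the rail.
- holder3: Specimen holder 3 of 4 (third): black block 56 mm across the rail (x), 48 mm along it (y), 26 mm tall, with a 4 mm high metal ring round a white filter disc on top. Loose, 120 g, on the channel floor, touching its neighbours; the row starts 55 to 115 mm short of the stop. Origin: centre of underside, axes as the rail's. Home at y = 55 mm of the rail.
- holder4: Specimen holder 4 of 4 (last, at the loading end): black block 56 mm across the rail (x), 48 mm along it (y), 26 mm tall, with a 4 mm high metal ring round a white filter disc on top. Loose, 120 g, on the channel floor, touching its neighbours; the row starts 55 to 115 mm short of the stop. Origin: centre of underside, axes as the rail's. Home at y = 7 mm of the rail.
- keeper (a joint): Angle of the keeper arm about its upright pivot, rad. 0 = shut: arm across the rail along its +x, at the end of its travel, 3 mm behind the last holder of a row that is home. Grows as the arm opens, its free end going to the rail's -y: at 1.57 it points along -y. Starts at 1.7 to 2.3; limit 2.4. No spring, light friction (under 1 N at the cap). A holder in its way blocks it.
- keeper_hinge (a point): Pivot axis of the keeper arm at the arm's underside: x = -42 mm, y = -25 mm, z = 25 mm of the rail, on the outer side of the -x guide. The steel arm is 10 mm wide and 12 mm tall (z = 25 to 37 mm), and reaches 80 mm from the pivot.
- keeper_cap (a point): Top centre of the red upright cap on the keeper arm, 70 mm from the pivot, 12 mm in diameter, from z = 37 to 53 mm. With the keeper shut it is at x = +28 mm, y = -25 mm of the rail.
- dish: Bystander: closed round filter dish, white with a clear lid, 64 mm in diameter, 15 mm tall; origin at the centre of its underside. Leave it.
- jar: Bystander: white jar with a blue cap, 48 mm in diameter, 58 mm tall; origin at the centre of its underside. Leave it.
- tweezers: Bystander: flat steel tweezers lying on the bench, 120 mm long (along x), 15 mm wide, 6 mm tall; origin near the middle of their underside. Leave them.
Not all that is in view belongs to the job. What is shaped like the holder2 but green or turquoise is not meant.

How it is judged:
By the outcome, as a careful person would: the job done as asked, in the order asked, and still so for the second after the job is handed in, with the robot touching nothing.
It also fails if it takes over 51 s, if anything falls off the work surface, if the arm or the gripper's body presses on something with over 40 N, if the wrist force passes 120 N, or if a joint passes its speed limit or range.

## Robot

A 6-joint arm with a two-finger parallel gripper is mounted at the origin on the work surface. World frame = base frame: x ahead of the robot, y to its left, z up, the work surface at z = 0. Lengths are in m, angles in rad, forces in N, time in s.
With the tool pointing down it reaches from about 0.375 to 0.975 m from the base axis. Payload 3.8 kg.
Tool frame: the origin (TCP) lies on the mounting face of the last link; the fingertips stand 173 mm ahead of it and the grasp point (between the pads) lies 155 mm ahead of it; z points along the fingers, y is the direction in which the jaws open and shut (so a half turn about z gives the same grasp; the last joint's range is limited). The gripper opens to 85 mm and grips with 20 to 120 N. Pads are 22 mm wide; open, the fingers measure 114 mm over their backs; the gripper's body (76 mm by 85 mm) begins 54 mm behind the grasp point. The pads swing forward as they close: fully open they stand 13 mm farther back than shut.
Start: joints at [1.072, 0.264, 1.604, -0, 1.274, -0.037], TCP at [0.301, 0.604, 0.405] pointing down, gripper open.
Joint ranges: [-2.63, 2.63], [-0.94, 2.18], [0.31, 2.57], [-1.31, 4.45], [0, 2.66], [-2.55, 2.55]. Speed limits (rad/s): [2.57, 2.57, 3.14, 3.14, 3.14, 3.14].

## Interface

Orientations are given as a rotation vector (axis times angle).
In Python, from workcell import bot, imaging, order gives the robot as it stands. The module is installed in compiled form; this text tells all that it offers.
- The arm moves only by the shell command python3 -m creep 'ROWS' [OPENING] [FORCE]. ROWS is JSON, a list of rows, each an object with "slide": the shift along the tool's x, y, z each as a share of 25 mm, from -1 to 1, a list of three; "angular": the turn, a rotation vector about the tool's x, y, z each as a share of 4 degrees, from -1 to 1, a list of three. A call has 1 to 5 rows; each row shifts and turns the commanded pose from where the row before left it, along the tool's axes as they then stand; what a row does not reach is not made up. A row lasts 1/12 s, in which the tool goes at most 41.7 mm and 7.16 degrees, less where a joint would pass 70% of its speed; a pose out of reach is approached as far as the arm can. A call with a number of a shift or a turn outside -1 to 1 is refused whole. A call with a gripper value outside its range is refused whole. OPENING is the closure, from -1 (fully open) to 1 (shut), set as the call begins (- or left out, the last holds). The fingers move at their own pace and stop on an object; FORCE is the grip in N (left out, the last holds). Time passes only in rows, so rows that do not move let the fingers close. It gives the time, the measured TCP pose, the force and the opening at its end, in the units of the state.
- bot.read_state(): the state, without advancing time (a new reading comes with each control period).
- imaging.read_camera(name): name is "scene" or "top"; returns (picture, depth): 384x512x3 uint8, red, green, blue; 384x512 float32, m along the optical axis (not along the pixel's ray), 0 where there is no reading.
- imaging.camera_model(name): a dict with "fovy" (degrees; the focal length in pixels is half the picture's height over the tangent of half this angle, whatever the lens; pixels are square), "cx", "cy" (the principal point, pixels), "camera_from_world" (4x4, takes a point from world to camera coordinates). Camera axes: x right, y down, z forward; pixel columns grow to the right and rows downward; lengths in m; the calibration is good to about 2 mm. A picture is of the moment at which its call begins. camera_model takes no time and is no camera call.
- order.finish_job(): hands the job in, once; it reports no verdict.
The state is a dict: "time": time; "q": joint angles; "joint_vel": joint speeds; "joint_torque": joint torques, N m; "tool_pos": TCP position; "tcp_rot": TCP orientation; "wrist_force": force on the tool from outside, world axes, zero at the start; "torque": the same for the moment, N m; "width": opening from 0.0 (shut) to 1.0 (fully open).
Only numpy, scipy, OpenCV 4.12 (cv2) and the standard library are available. Lean on these libraries where they do the work, as an engineer would, in place of code of your own. Each camera call takes 0.05 s, during which the arm holds its last target.

## Working session

There is one attempt and no reset: what is moved stays moved. The work goes in short steps, Python scripts to look and compute and a shell command to move; the robot and the scene stay as the last step left them, time stands still between calls to the robot, and variables do not carry over. Pictures are saved under pics/ and viewed, and the job is handed in when it is done.

```bash
mkdir -p pics; python3 - <<'E'
from workcell import bot, imaging
import cv2,numpy as np
print(bot.read_state())
for n in("scene","top"):
    p,d=imaging.read_camera(n); m=imaging.camera_model(n); print(n,m)
    cv2.imwrite(f"pics/{n}0.png",p[:,:,::-1]); np.save(f"{n}0.npy",d)
E
```

```text
{'time': 0.0, 'q': array([ 1.07209567e+00,  2.64740924e-01,  1.60535890e+00,  1.63979068e-05,
        1.27370480e+00, -3.68965208e-02]), 'joint_vel': array([ 0.00169501, -0.00125341,  0.00116306, -0.00043366, -0.00157828,
        0.00038267]), 'joint_torque': array([ 2.94897793e-03, -5.15115809e+01, -3.67313218e+01, -1.44057440e-04,
        1.31374178e-02,  8.64453682e-06]), 'tool_pos': array([0.30058953, 0.60399547, 0.403378  ]), 'tcp_rot': array([-0.71884108, -3.05762792,  0.00334355]), 'wrist_force': array([-0.02255645, -0.00566613, -0.20255823]), 'torque': array([-0.0123695 ,  0.04740034,  0.01317289]), 'width': 0.9989683090419988}
scene {'fovy': 56.29898784644073, 'cx': 259.6810752233704, 'cy': 187.26720244434281, 'camera_from_world': array([[-0.02378473,  0.99967162, -0.00953652,  0.0295882 ],
       [ 0.76040979,  0.01189765, -0.64933457, -0.36525556],
       [-0.64900788, -0.02269591, -0.76044307,  1.15350689],
       [ 0.        ,  0.        ,  0.        ,  1.        ]])}
top {'fovy': 44.44612723183813, 'cx': 254.79914318074142, 'cy': 188.82962035696062, 'camera_from_world': array([[ 2.32031363e-02, -9.99475593e-01, -2.25865699e-02,
         2.95841653e-04],
       [-9.99023051e-01, -2.23308402e-02, -3.81349752e-02,
         5.32739654e-01],
       [ 3.76105999e-02,  2.34493551e-02, -9.99017302e-01,
         1.13244739e+00],
       [ 0.00000000e+00,  0.00000000e+00,  0.00000000e+00,
         1.00000000e+00]])}
```

View pics/scene0.png

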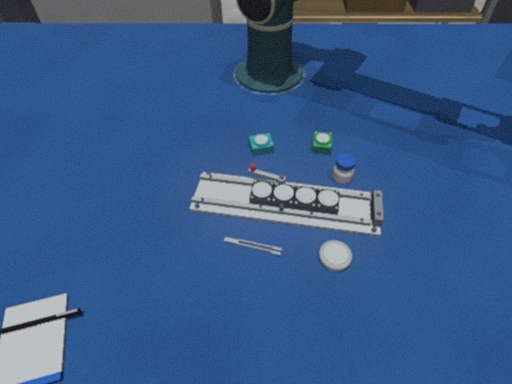

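View pics/top0.png

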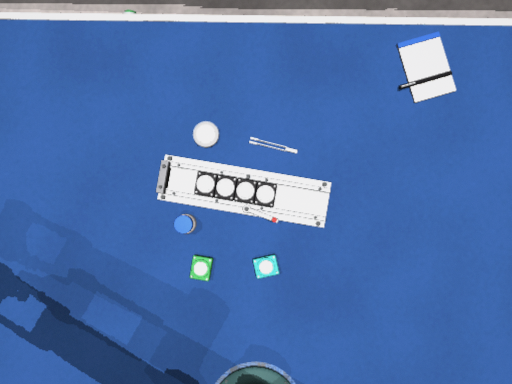

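The top view shows four black holders in the rail (205–265, 183–194), the end stop at the left (163,178), the red cap at (274,219), and green and turquoise decoys at (201,268) and (266,266). I'll enlarge this area.

```bash
cat > h.py <<'E'
import numpy as np,cv2
from workcell import imaging
def ray(name,u,v,z):
    m=imaging.camera_model(name);f=192/np.tan(np.radians(m["fovy"])/2)
    T=m["camera_from_world"];R,t=T[:3,:3],T[:3,3]
    c=-R.T@t; d=R.T@np.array([(u-m["cx"])/f,(v-m["cy"])/f,1])
    return c+d*(z-c[2])/d[2]
def proj(name,P):
    m=imaging.camera_model(name);f=192/np.tan(np.radians(m["fovy"])/2)
    T=m["camera_from_world"];q=T[:3,:3]@np.asarray(P)+T[:3,3]
    return np.array([f*q[0]/q[2]+m["cx"],f*q[1]/q[2]+m["cy"]])
def crop(src,out,x0,y0,w,h,k):
    im=cv2.imread(src)[y0:y0+h,x0:x0+w]
    cv2.imwrite(out,cv2.resize(im,None,fx=k,fy=k,interpolation=cv2.INTER_CUBIC))
E
python3 -c "
from h import *
crop('pics/top0.png','pics/c1.png',150,140,190,100,4)
crop('pics/scene0.png','pics/c2.png',185,150,200,85,4)"
```

```text
(no output)
```

View pics/c1.png

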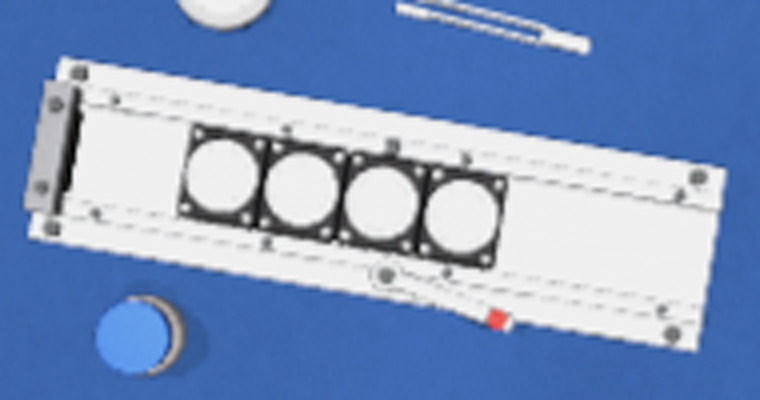

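View pics/c2.png

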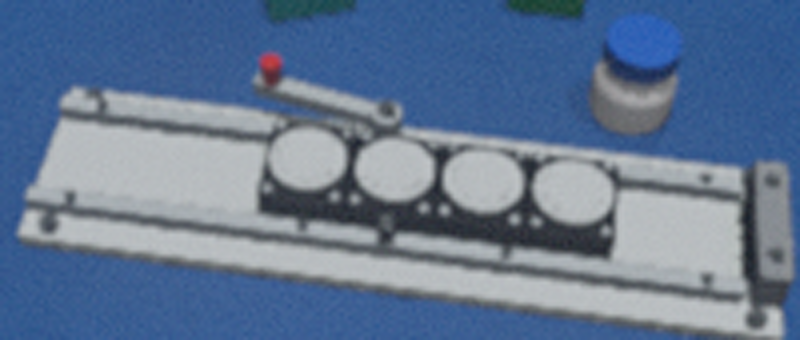

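```bash
cat >> h.py <<'E'
def pix(u,v,x0=150,y0=140,k=4): return x0+(u+.5)/k-.5, y0+(v+.5)/k-.5
def fitrail(W,L):
    W=np.array(W)[:,:2];L=np.array(L)[:,:2]
    a=W-W.mean(0);b=L-L.mean(0)
    yaw=np.arctan2((b[:,0]*a[:,1]-b[:,1]*a[:,0]).sum(),(a*b).sum())
    R=np.array([[np.cos(yaw),-np.sin(yaw)],[np.sin(yaw),np.cos(yaw)]])
    o=W.mean(0)-R@L.mean(0)
    return yaw,o,R,W-(L@R.T+o)
E
python3 - <<'E'
from h import *
C=[(63,57),(726,170),(697,351),(28,238)]
W=[ray("top",*pix(*c),0.01) for c in C]
L=[(.056,.196),(.056,-.216),(-.056,-.216),(-.056,.196)]
yaw,o,R,res=fitrail(W,L); print("top",yaw,o,(res*1000).round(1))
toR=lambda P:(R.T@(P[:2]-o)*1000).round(1)
print("cap",ray("top",*pix(498,319),.053),toR(ray("top",*pix(498,319),.053)))
print("hinge",toR(ray("top",*pix(386,274),.037)))
# holder4 back corners at top z=.036 (10+26)
for c in [(507,177),(493,268)]: print("h4 back",toR(ray("top",*pix(*c),.036)))
for c in [(193,125),(180,215)]: print("h1 front",toR(ray("top",*pix(*c),.036)))
for c in [(222,174),(462,213)]: print("disc",toR(ray("top",*pix(*c),.039)))
print("stop",[toR(ray("top",*pix(*c),.048)) for c in[(47,80),(24,208)]])
# scene
C=[(19,240),(74,88),(783,338)]
L2=[(.056,-.216),(-.056,-.216),(.056,.196)]
W2=[ray("scene",*pix(*c,185,150),0.01) for c in C]
print("scene",fitrail(W2,L2)[:2], [toR(w) for w in W2])
print("cap scene",toR(ray("scene",*pix(270,60,185,150),.053)))
for c in [(270,143),(262,190)]: pass
print("h4 back+x top (scene)",toR(ray("scene",*pix(262,187,185,150),.036)))
print("jar",toR(ray("top",*pix(133,336),.058)), "dish tw")
E
```

```text
top -0.14593956024408844 [0.52935675 0.04892394] [[ 0.1 -1.3]
 [-0.4  0.7]
 [ 0.6  0. ]
 [-0.4  0.5]]
cap [ 0.46071874 -0.03530155  0.053     ] [-55.7 -93.3]
hinge [-41.  -23.8]
h4 back [ 27.8 -84.9]
h4 back [-26.8 -85.7]
h1 front [ 27.1 104.8]
h1 front [-27.1 103.2]
disc [ 1.1 82.2]
disc [  2.2 -62.2]
stop [array([ 38.4, 193. ]), array([-38.5, 193.1])]
scene (np.float64(-0.14303993062473944), array([0.52967542, 0.05024286])) [array([  58.5, -213.6]), array([ -56.9, -214.5]), array([ 55.5, 196.3])]
cap scene [-57.9 -93.7]
h4 back+x top (scene) [ 20.7 -84. ]
jar [-101.2  114.7] dish tw
```

Candidates:
- **Row:** black holders at (205,183), (225,187), (245,190) and (265,194). Holder 4 is the one at (265,194). The green block (201,268) and turquoise block (266,266) are decoys.
- **Keeper cap:** red, at (274,219), with no other red object in view.

The crop confirms both choices. The fits also agree with the given sizes: rail origin (0.529, 0.049) with yaw −0.145, and pivot measured at (−41,−24) against (−42,−25). The row's back face is at y ≈ −86 mm, so it needs about 69 mm of travel, and the keeper is at about 1.77 rad.

Next I'll shut the gripper and turn the tool so that tool x lies along rail +y, which is 72° about tool z.

```bash
A='{"slide":[0,0,0],"angular":[0,0,1]}'
python3 -m creep '[{"slide":[0,0,0],"angular":[0,0,1]},{"slide":[0,0,0],"angular":[0,0,1]},{"slide":[0,0,0],"angular":[0,0,1]},{"slide":[0,0,0],"angular":[0,0,1]},{"slide":[0,0,0],"angular":[0,0,1]}]' 1 40
python3 -m creep '[{"slide":[0,0,0],"angular":[0,0,1]},{"slide":[0,0,0],"angular":[0,0,1]},{"slide":[0,0,0],"angular":[0,0,1]},{"slide":[0,0,0],"angular":[0,0,1]},{"slide":[0,0,0],"angular":[0,0,1]}]'
```

```text
time: 0.52
tool_pos: [0.3007, 0.6041, 0.4039]
tcp_rot: [-1.244, -2.885, 0.002]
wrist_force: [-0.1, 0.3, 0.5]
width: 0.302
time: 0.93
tool_pos: [0.3006, 0.6041, 0.4039]
tcp_rot: [1.726, 2.625, -0.002]
wrist_force: [0.6, -0.5, -0.4]
width: -0.001
```

```bash
python3 -m creep '[{"slide":[0,0,0],"angular":[0,0,1]},{"slide":[0,0,0],"angular":[0,0,1]},{"slide":[0,0,0],"angular":[0,0,1]},{"slide":[0,0,0],"angular":[0,0,1]},{"slide":[0,0,0],"angular":[0,0,1]}]'
python3 -m creep '[{"slide":[0,0,0],"angular":[0,0,1]},{"slide":[0,0,0],"angular":[0,0,1]},{"slide":[0,0,0],"angular":[0,0,0.93]}]'
cat >> h.py <<'E'
from scipy.spatial.transform import Rotation as Ro
from workcell import bot
YAW=-0.145; O=np.array([.5294,.0492])
RR=np.array([[np.cos(YAW),-np.sin(YAW)],[np.sin(YAW),np.cos(YAW)]])
def rail(): # tool in rail mm, tip z mm, yaw of tool x minus rail y deg
    s=bot.read_state();p=np.array(s["tool_pos"]);M=Ro.from_rotvec(s["tcp_rot"]).as_matrix()
    r=RR.T@(p[:2]-O)*1000
    yx=np.degrees(np.arctan2(M[1,0],M[0,0])-(np.pi/2+YAW))
    tip=p+M[:,2]*.173; rt=RR.T@(tip[:2]-O)*1000
    f=RR.T@np.array(s["wrist_force"])[:2]
    print("t %.2f tcp rail %s tip rail %s z %.1f yawerr %.2f  f rail %s fz %.1f q6 %.2f"%(s["time"],r.round(1),rt.round(1),tip[2]*1000,yx,f.round(1),s["wrist_force"][2],s["q"][5]))
    return p,M
def go(rx,ry,z):
    p,M=rail(); w=O+RR@np.array([rx,ry])/1000
    d=np.array([*w,z/1000])-(p+M[:,2]*.173)
    print("tool shares of 25mm:",(M.T@d/.025).round(2))
E
python3 -c "
from h import *
go(0,-120,100)"
```

```text
time: 1.35
tool_pos: [0.3007, 0.6041, 0.4039]
tcp_rot: [2.156, 2.285, -0.002]
wrist_force: [0.3, -0.8, -0.6]
width: -0.001
time: 1.6
tool_pos: [0.3007, 0.6041, 0.4039]
tcp_rot: [2.377, 2.053, -0.002]
wrist_force: [0.8, -0.4, 0.0]
width: -0.003
t 1.60 tcp rail [-306.5  516. ] tip rail [-306.6  515.8] z 230.9 yawerr -0.07  f rail [ 0.8 -0.3] fz 0.0 q6 1.22
tool shares of 25mm: [-25.41  12.3    5.26]
```

```bash
python3 -m creep '[{"slide":[-1,0.49,0.2],"angular":[0,0,0]},{"slide":[-1,0.49,0.2],"angular":[0,0,0]},{"slide":[-1,0.49,0.2],"angular":[0,0,0]},{"slide":[-1,0.49,0.2],"angular":[0,0,0]},{"slide":[-1,0.49,0.2],"angular":[0,0,0]}]'
python3 -m creep '[{"slide":[-1,0.49,0.2],"angular":[0,0,0]},{"slide":[-1,0.49,0.2],"angular":[0,0,0]},{"slide":[-1,0.49,0.2],"angular":[0,0,0]},{"slide":[-1,0.49,0.2],"angular":[0,0,0]},{"slide":[-1,0.49,0.2],"angular":[0,0,0]}]'
python3 -m creep '[{"slide":[-1,0.49,0.2],"angular":[0,0,0]},{"slide":[-1,0.49,0.2],"angular":[0,0,0]},{"slide":[-1,0.49,0.2],"angular":[0,0,0]},{"slide":[-1,0.49,0.2],"angular":[0,0,0]},{"slide":[-1,0.49,0.2],"angular":[0,0,0]}]'
python3 -c "
from h import *
go(0,-120,100)"
```

```text
time: 2.02
tool_pos: [0.3436, 0.4705, 0.3788]
tcp_rot: [2.373, 2.058, -0.002]
wrist_force: [-0.2, 0.9, 0.6]
width: -0.004
time: 2.43
tool_pos: [0.3864, 0.3379, 0.354]
tcp_rot: [2.374, 2.058, -0.001]
wrist_force: [-0.3, -0.1, -0.3]
width: 0.002
time: 2.85
tool_pos: [0.4292, 0.2055, 0.3291]
tcp_rot: [-2.374, -2.057, 0.001]
wrist_force: [1.1, -0.1, 0.7]
width: 0.0
t 2.85 tcp rail [-121.8  140.2] tip rail [-121.8  140.2] z 156.1 yawerr 0.14  f rail [1.1 0. ] fz 0.7 q6 0.54
tool shares of 25mm: [-10.42   4.85   2.25]
```

```bash
python3 -m creep '[{"slide":[-1,0.47,0.2],"angular":[0,0,0]},{"slide":[-1,0.47,0.2],"angular":[0,0,0]},{"slide":[-1,0.47,0.2],"angular":[0,0,0]},{"slide":[-1,0.47,0.2],"angular":[0,0,0]},{"slide":[-1,0.47,0.2],"angular":[0,0,0]}]'
python3 -m creep '[{"slide":[-1,0.47,0.2],"angular":[0,0,0]},{"slide":[-1,0.47,0.2],"angular":[0,0,0]},{"slide":[-1,0.47,0.2],"angular":[0,0,0]},{"slide":[-1,0.47,0.2],"angular":[0,0,0]},{"slide":[-1,0.47,0.2],"angular":[0,0,0]}]'
python3 - <<'E'
from h import *
go(0,-120,16)
p,d=imaging.read_camera("scene");cv2.imwrite("pics/s1.png",p[:,:,::-1]);crop("pics/s1.png","pics/s1c.png",170,90,220,160,3)
E
```

```text
time: 3.27
tool_pos: [0.4695, 0.0735, 0.3042]
tcp_rot: [-2.374, -2.057, 0.001]
wrist_force: [0.3, -0.5, -0.6]
width: 0.0
time: 3.68
tool_pos: [0.5099, -0.0586, 0.2791]
tcp_rot: [-2.374, -2.057, 0.001]
wrist_force: [0.2, 1.1, 0.2]
width: -0.002
t 3.68 tcp rail [  -3.7 -109.5] tip rail [  -3.8 -109.5] z 106.1 yawerr 0.12  f rail [-0.   1.1] fz 0.2 q6 -0.02
tool shares of 25mm: [-0.42  0.15  3.6 ]
```

View pics/s1c.png

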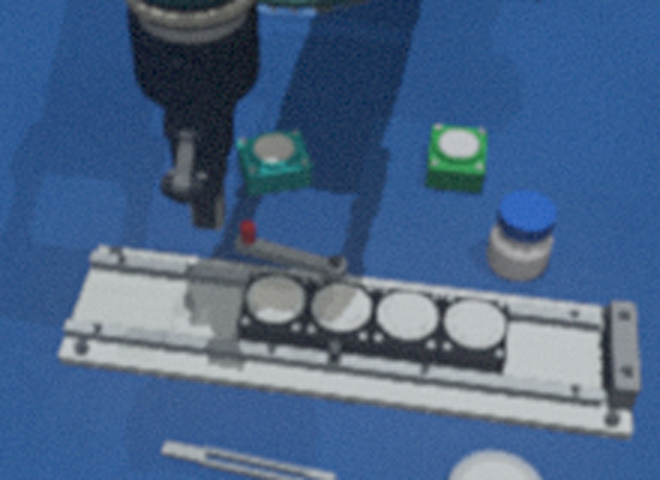

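The shut fingers hang above the open channel behind holder 4, with tips at crop (207,225). The keeper and bystanders are clear. I'll shift back and lower into the channel.

```bash
python3 -m creep '[{"slide":[-0.5,0.15,0.6],"angular":[0,0,0]},{"slide":[0,0,1],"angular":[0,0,0]},{"slide":[0,0,0.9],"angular":[0,0,0]},{"slide":[0,0,0.7],"angular":[0,0,0]},{"slide":[0,0,0.4],"angular":[0,0,0]}]'
python3 - <<'E'
from h import *
go(0,-98,16)
p,d=imaging.read_camera("top");cv2.imwrite("pics/t2.png",p[:,:,::-1]);crop("pics/t2.png","pics/t2c.png",150,140,190,100,4)
p,d=imaging.read_camera("scene");cv2.imwrite("pics/s2.png",p[:,:,::-1]);crop("pics/s2.png","pics/s2c.png",190,120,160,110,4)
E
```

```text
time: 4.15
tool_pos: [0.5104, -0.0699, 0.187]
tcp_rot: [-2.372, -2.055, 0.004]
wrist_force: [-0.6, -0.2, -0.0]
width: 0.003
t 4.15 tcp rail [  -1.5 -120.6] tip rail [  -2.3 -120.6] z 14.0 yawerr 0.11  f rail [-0.6 -0.3] fz -0.0 q6 -0.04
tool shares of 25mm: [ 0.9   0.09 -0.08]
```

View pics/t2c.png

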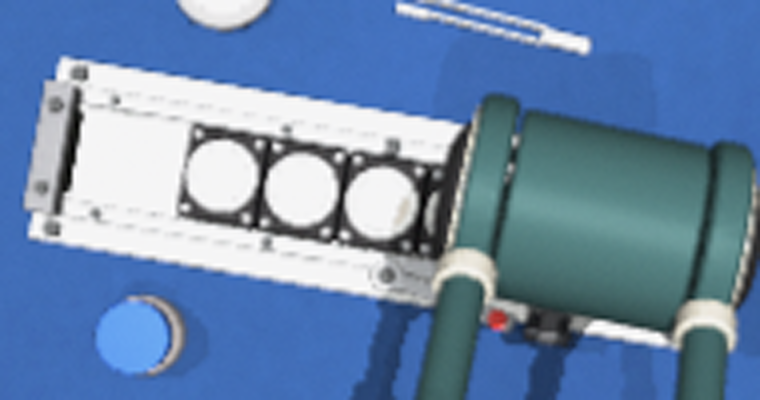

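View pics/s2c.png

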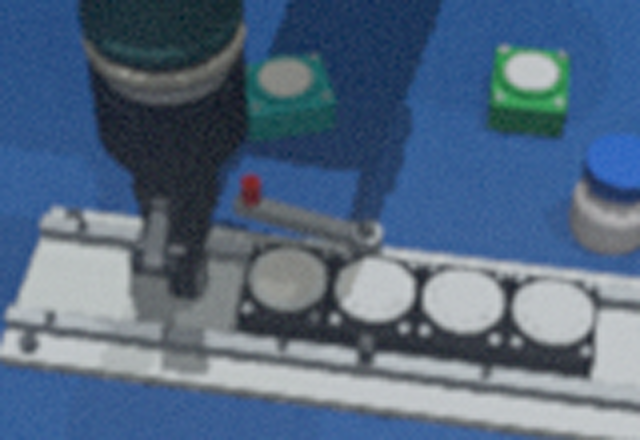

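The fingers are down in the channel (crop 185,290), about 12 mm clear behind holder 4, and the keeper cap is untouched. I'll approach and push at about 3 mm per row.

```bash
python3 -m creep '[{"slide":[0.2,0.03,-0.1],"angular":[0,0,0]},{"slide":[0.2,0.03,0],"angular":[0,0,0]},{"slide":[0.15,0,0],"angular":[0,0,0]},{"slide":[0.12,0,0],"angular":[0,0,0]},{"slide":[0.1,0,0],"angular":[0,0,0]}]'
python3 -c "
from h import *
rail()"
python3 -m creep '[{"slide":[0.1,0,0],"angular":[0,0,0]},{"slide":[0.1,0,0],"angular":[0,0,0]},{"slide":[0.1,0,0],"angular":[0,0,0]},{"slide":[0.1,0,0],"angular":[0,0,0]},{"slide":[0.1,0,0],"angular":[0,0,0]}]'
python3 -c "
from h import *
go(0,-28,16)"
```

```text
time: 4.67
tool_pos: [0.5168, -0.0507, 0.1932]
tcp_rot: [2.372, 2.057, 0.002]
wrist_force: [-0.1, -0.7, -0.2]
width: 0.0
t 4.67 tcp rail [   1.9 -100.7] tip rail [   2.3 -100.7] z 20.2 yawerr 0.17  f rail [ 0.  -0.7] fz -0.2 q6 -0.00
time: 5.08
tool_pos: [0.5183, -0.0392, 0.1927]
tcp_rot: [2.373, 2.057, 0.0]
wrist_force: [-0.7, -5.7, 3.2]
width: 0.002
t 5.08 tcp rail [  1.8 -89.1] tip rail [  2.  -89.2] z 19.7 yawerr 0.14  f rail [ 0.1 -5.8] fz 3.2 q6 0.02
tool shares of 25mm: [ 2.45 -0.07  0.14]
```

```bash
python3 -m creep '[{"slide":[0.12,0,0],"angular":[0,0,0]},{"slide":[0.12,0,0],"angular":[0,0,0]},{"slide":[0.12,0,0],"angular":[0,0,0]},{"slide":[0.12,0,0],"angular":[0,0,0]},{"slide":[0.12,0,0],"angular":[0,0,0]}]'
python3 - <<'E'
from h import *
go(0,-28,16)
p,d=imaging.read_camera("scene");cv2.imwrite("pics/s3.png",p[:,:,::-1]);crop("pics/s3.png","pics/s3c.png",200,150,190,85,4)
E
```

```text
time: 5.5
tool_pos: [0.5204, -0.0243, 0.1926]
tcp_rot: [2.373, 2.057, 0.0]
wrist_force: [-0.7, -5.2, 4.7]
width: -0.004
t 5.50 tcp rail [  1.8 -74. ] tip rail [  1.9 -74.1] z 19.6 yawerr 0.13  f rail [ 0.  -5.2] fz 4.7 q6 0.05
tool shares of 25mm: [ 1.85 -0.07  0.14]
```

View pics/s3c.png

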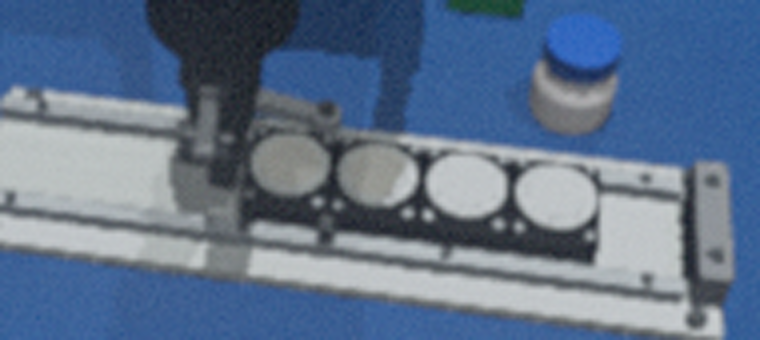

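The row is moving together with no gaps, and its front is at about crop (598,220). About 45 mm of travel remains, so I'll continue.

```bash
python3 -m creep '[{"slide":[0.12,0,0],"angular":[0,0,0]},{"slide":[0.12,0,0],"angular":[0,0,0]},{"slide":[0.12,0,0],"angular":[0,0,0]},{"slide":[0.12,0,0],"angular":[0,0,0]},{"slide":[0.12,0,0],"angular":[0,0,0]}]'
python3 -m creep '[{"slide":[0.12,0,0],"angular":[0,0,0]},{"slide":[0.12,0,0],"angular":[0,0,0]},{"slide":[0.12,0,0],"angular":[0,0,0]},{"slide":[0.12,0,0],"angular":[0,0,0]},{"slide":[0.12,0,0],"angular":[0,0,0]}]'
python3 - <<'E'
from h import *
go(0,-28,16)
p,d=imaging.read_camera("scene");cv2.imwrite("pics/s4.png",p[:,:,::-1]);crop("pics/s4.png","pics/s4c.png",200,150,190,85,4)
E
```

```text
time: 5.97
tool_pos: [0.5225, -0.0095, 0.1925]
tcp_rot: [2.373, 2.057, -0.0]
wrist_force: [-0.2, -5.4, 3.1]
width: 0.001
time: 6.38
tool_pos: [0.5246, 0.0054, 0.1925]
tcp_rot: [2.373, 2.057, -0.0]
wrist_force: [-1.4, -5.9, 4.0]
width: 0.001
t 6.38 tcp rail [  1.6 -44.1] tip rail [  1.7 -44.2] z 19.5 yawerr 0.14  f rail [-0.6 -6. ] fz 4.0 q6 0.11
tool shares of 25mm: [ 0.65 -0.06  0.14]
```

View pics/s4c.png

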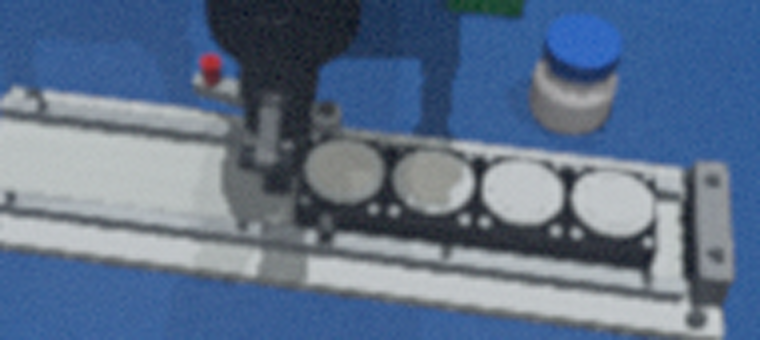

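The gap to the stop is about 15 mm. I'll slow down.

```bash
python3 -m creep '[{"slide":[0.1,0,0],"angular":[0,0,0]},{"slide":[0.1,0,0],"angular":[0,0,0]},{"slide":[0.08,0,0],"angular":[0,0,0]},{"slide":[0.06,0,0],"angular":[0,0,0]},{"slide":[0.05,0,0],"angular":[0,0,0]}]'
python3 -c "
from h import *
rail()"
python3 -m creep '[{"slide":[0.05,0,0],"angular":[0,0,0]},{"slide":[0.05,0,0],"angular":[0,0,0]},{"slide":[0.05,0,0],"angular":[0,0,0]}]'
python3 -c "
from h import *
rail()"
```

```text
time: 6.85
tool_pos: [0.5258, 0.015, 0.1924]
tcp_rot: [2.374, 2.057, -0.001]
wrist_force: [-1.4, -4.7, 3.6]
width: -0.001
t 6.85 tcp rail [  1.4 -34.3] tip rail [  1.4 -34.4] z 19.4 yawerr 0.14  f rail [-0.8 -4.8] fz 3.6 q6 0.12
time: 7.1
tool_pos: [0.5264, 0.0187, 0.1924]
tcp_rot: [2.374, 2.057, -0.001]
wrist_force: [-0.5, -4.8, 4.0]
width: -0.001
t 7.10 tcp rail [  1.4 -30.6] tip rail [  1.5 -30.7] z 19.4 yawerr 0.14  f rail [ 0.2 -4.8] fz 4.0 q6 0.13
```

```bash
python3 -m creep '[{"slide":[0.04,0,0],"angular":[0,0,0]},{"slide":[0.04,0,0],"angular":[0,0,0]}]'
python3 -m creep '[{"slide":[0.04,0,0],"angular":[0,0,0]},{"slide":[0.04,0,0],"angular":[0,0,0]}]'
python3 - <<'E'
from h import *
rail()
p,d=imaging.read_camera("scene");cv2.imwrite("pics/s5.png",p[:,:,::-1]);crop("pics/s5.png","pics/s5c.png",280,170,110,75,6)
E
```

```text
time: 7.27
tool_pos: [0.5267, 0.0207, 0.1924]
tcp_rot: [2.374, 2.057, -0.001]
wrist_force: [-1.5, -5.6, 4.3]
width: -0.0
time: 7.43
tool_pos: [0.5269, 0.0221, 0.1924]
tcp_rot: [2.372, 2.058, -0.003]
wrist_force: [-1.7, -12.0, 6.1]
width: -0.001
t 7.43 tcp rail [  1.4 -27.2] tip rail [  1.4 -27.6] z 19.4 yawerr 0.19  f rail [  0.1 -12.1] fz 6.1 q6 0.14
```

View pics/s5c.png

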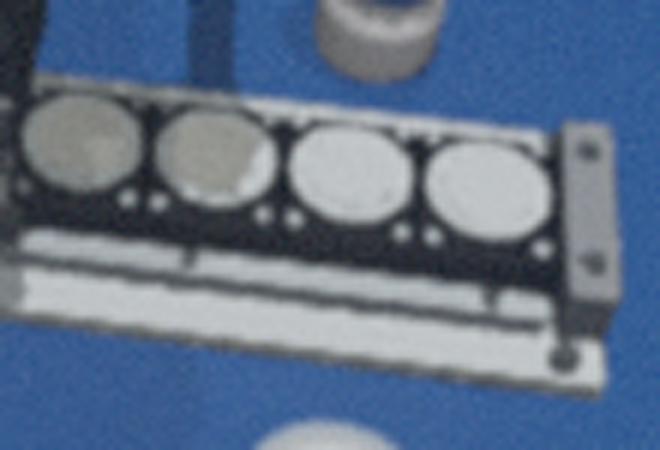

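The force has doubled and the first holder touches the stop, with the tool at −27.5 mm against −28 expected. I'll press slightly once more, then back straight off.

```bash
python3 -m creep '[{"slide":[0.03,0,0],"angular":[0,0,0]},{"slide":[0,0,0],"angular":[0,0,0]}]'
python3 -c "
from h import *
rail()"
python3 -m creep '[{"slide":[-0.08,0,-0.05],"angular":[0,0,0]},{"slide":[-0.1,0,0],"angular":[0,0,0]},{"slide":[-0.2,0,0],"angular":[0,0,0]},{"slide":[-0.4,0,0],"angular":[0,0,0]},{"slide":[-0.4,0,0],"angular":[0,0,0]}]'
python3 -c "
from h import *
rail()"
```

```text
time: 7.65
tool_pos: [0.5269, 0.0223, 0.1924]
tcp_rot: [2.371, 2.057, -0.004]
wrist_force: [-2.0, -11.6, 5.5]
width: -0.001
t 7.65 tcp rail [  1.4 -27. ] tip rail [  1.4 -27.6] z 19.4 yawerr 0.20  f rail [ -0.3 -11.7] fz 5.5 q6 0.14
time: 8.07
tool_pos: [0.5224, -0.0058, 0.1931]
tcp_rot: [-2.373, -2.058, 0.0]
wrist_force: [0.1, 0.2, 0.7]
width: 0.002
t 8.07 tcp rail [  1.  -55.5] tip rail [  0.9 -55.4] z 20.1 yawerr 0.18  f rail [0.1 0.3] fz 0.7 q6 0.08
```

The row is home and released. I'll lift out, then turn the tool +102° about z so that its x face points along the keeper's closing direction.

```bash
python3 -m creep '[{"slide":[-0.2,0,-0.4],"angular":[0,0,0]},{"slide":[-0.2,0,-0.8],"angular":[0,0,0]},{"slide":[0,0,-0.9],"angular":[0,0,0]},{"slide":[0,0,-0.7],"angular":[0,0,0.5]},{"slide":[0,0,0],"angular":[0,0,1]}]'
for i in 1 ; do python3 -m creep '[{"slide":[0,0,0],"angular":[0,0,1]},{"slide":[0,0,0],"angular":[0,0,1]},{"slide":[0,0,0],"angular":[0,0,1]},{"slide":[0,0,0],"angular":[0,0,1]},{"slide":[0,0,0],"angular":[0,0,1]}]'; done
python3 -m creep '[{"slide":[0,0,0],"angular":[0,0,1]},{"slide":[0,0,0],"angular":[0,0,1]},{"slide":[0,0,0],"angular":[0,0,1]},{"slide":[0,0,0],"angular":[0,0,1]},{"slide":[0,0,0],"angular":[0,0,1]}]'
python3 -m creep '[{"slide":[0,0,0],"angular":[0,0,1]},{"slide":[0,0,0],"angular":[0,0,1]},{"slide":[0,0,0],"angular":[0,0,1]},{"slide":[0,0,0],"angular":[0,0,1]},{"slide":[0,0,0],"angular":[0,0,1]}]'
python3 -m creep '[{"slide":[0,0,0],"angular":[0,0,1]},{"slide":[0,0,0],"angular":[0,0,1]},{"slide":[0,0,0],"angular":[0,0,1]},{"slide":[0,0,0],"angular":[0,0,1]},{"slide":[0,0,0],"angular":[0,0,1]}]'
python3 -m creep '[{"slide":[0,0,0],"angular":[0,0,1]},{"slide":[0,0,0],"angular":[0,0,1]},{"slide":[0,0,0],"angular":[0,0,1]},{"slide":[0,0,0],"angular":[0,0,1]}]'
python3 -c "
from h import *
go(-83,-88,80)"
```

```text
time: 8.48
tool_pos: [0.5233, -0.0162, 0.2684]
tcp_rot: [2.477, 1.924, 0.009]
wrist_force: [1.5, 0.0, -0.1]
width: -0.001
time: 8.9
tool_pos: [0.5213, -0.0159, 0.2642]
tcp_rot: [2.779, 1.465, 0.001]
wrist_force: [0.7, -1.2, 0.4]
width: 0.001
time: 9.32
tool_pos: [0.5213, -0.0159, 0.2642]
tcp_rot: [-2.991, -0.96, -0.001]
wrist_force: [0.1, -0.2, -0.3]
width: -0.0
time: 9.73
tool_pos: [0.5213, -0.0159, 0.2641]
tcp_rot: [-3.112, -0.426, -0.001]
wrist_force: [-0.5, -0.4, 0.8]
width: -0.002
time: 10.15
tool_pos: [0.5213, -0.0159, 0.2641]
tcp_rot: [-3.139, 0.121, -0.001]
wrist_force: [0.7, 0.4, -0.8]
width: -0.005
time: 10.48
tool_pos: [0.5213, -0.0159, 0.2642]
tcp_rot: [-3.092, 0.557, -0.001]
wrist_force: [-0.2, -0.9, 0.4]
width: -0.004
t 10.48 tcp rail [  1.4 -65.6] tip rail [  1.4 -65.6] z 91.2 yawerr -102.11  f rail [-0.  -0.9] fz 0.4 q6 1.85
tool shares of 25mm: [-3.11  1.59  0.45]
```

```bash
python3 -m creep '[{"slide":[-0.8,0.4,0],"angular":[0,0,0]},{"slide":[-0.8,0.4,0],"angular":[0,0,0]},{"slide":[-0.8,0.4,0],"angular":[0,0,0]},{"slide":[-0.7,0.4,0.2],"angular":[0,0,0]},{"slide":[0,0,0.2],"angular":[0,0,0]}]'
python3 - <<'E'
from h import *
go(-83,-88,43)
for n in("top","scene"):
    p,d=imaging.read_camera(n);cv2.imwrite(f"pics/{n}6.png",p[:,:,::-1])
crop("pics/top6.png","pics/t6c.png",150,140,190,100,4)
crop("pics/scene6.png","pics/s6c.png",190,110,190,125,4)
E
```

```text
time: 10.9
tool_pos: [0.4314, -0.0267, 0.2531]
tcp_rot: [3.092, -0.552, -0.005]
wrist_force: [-0.0, 0.9, -0.9]
width: 0.003
t 10.90 tcp rail [-86.  -89.3] tip rail [-86.5 -89.3] z 80.1 yawerr -101.93  f rail [-0.1  0.9] fz -0.9 q6 1.80
tool shares of 25mm: [ 0.13 -0.08  1.48]
```

View pics/t6c.png

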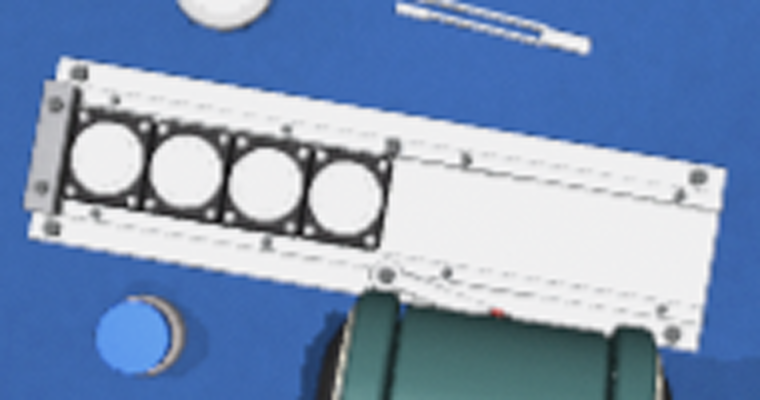

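View pics/s6c.png

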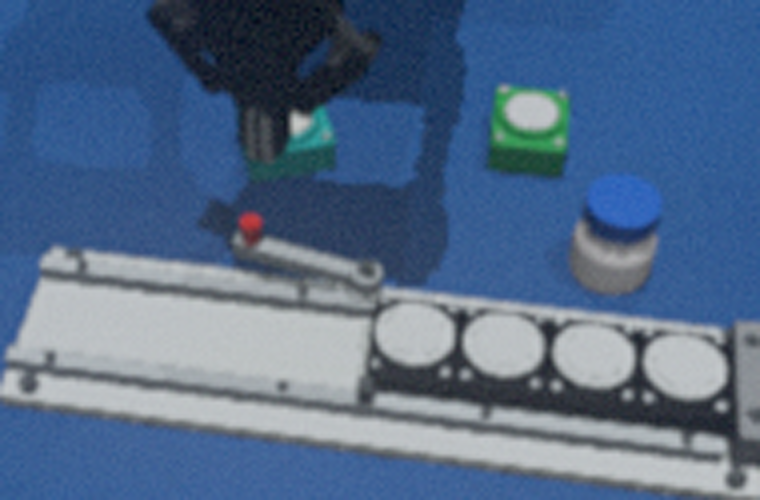

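The row is home against the stop in both views. The fingers hang on the robot side of the red cap (crop 250,228). I'll check the row's position numerically and lower to tip z ≈ 42.

```bash
python3 -m creep '[{"slide":[0.1,-0.05,0.5],"angular":[0,0,0]},{"slide":[0,0,0.5],"angular":[0,0,0]},{"slide":[0,0,0.3],"angular":[0,0,0]},{"slide":[0,0,0],"angular":[0,0,0]}]'
python3 - <<'E'
from h import *
toR=lambda P:(RR.T@(P[:2]-O)*1000).round(1)
print("h4 back",[toR(ray("top",*pix(*c),.036)) for c in[(392,157),(378,248)]])
go(-56.5-17*.978,-93.5+17*.21,42)
p,d=imaging.read_camera("scene");cv2.imwrite("pics/s7.png",p[:,:,::-1])
crop("pics/s7.png","pics/s7c.png",200,120,120,90,6)
# arc in tool frame: tool x tangential, y: which side is the hinge?
P,M=rail(); h=RR@np.array([-42,-25])/1000+O
v=M.T@np.append(h-P[:2],0); print("hinge in tool mm",(v*1000).round(1))
# step for 4deg tool z turn -4
c=np.array([-17.,np.sign(v[1])*-70.]) ; 
for s in(-1,):
    a=np.radians(4*s);Rz=np.array([[np.cos(a),-np.sin(a)],[np.sin(a),np.cos(a)]])
    print("step shares",((Rz@c-c)/25).round(3))
E
```

```text
time: 11.33
tool_pos: [0.4376, -0.0259, 0.2198]
tcp_rot: [3.093, -0.551, -0.004]
wrist_force: [-0.2, -0.6, -0.8]
width: -0.001
h4 back [array([ 28.1, -15.9]), array([-26.6, -16.7])]
t 11.33 tcp rail [-80.  -87.6] tip rail [-80.4 -87.6] z 46.8 yawerr -101.88  f rail [-0.1 -0.7] fz -0.8 q6 1.81
tool shares of 25mm: [0.31 0.03 0.19]
t 11.38 tcp rail [-79.8 -87.6] tip rail [-80.1 -87.6] z 47.5 yawerr -101.88  f rail [-0.3 -0. ] fz 0.5 q6 1.81
hinge in tool mm [ 24.1 -69.   -0.1]
step shares [0.197 0.041]
```

View pics/s7c.png

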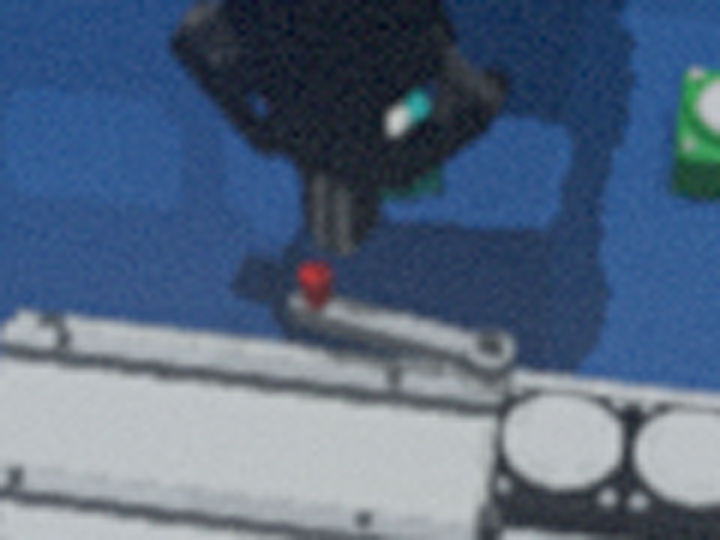

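Measured row back face is −16.3 mm, against −17 for home, which is within camera error. The fingers face the cap with about a 7 mm gap. I'll lower 5 mm, make contact, then sweep the arc about the hinge with equal steps of turn and shift.

```bash
cat >> h.py <<'E'
def hg():
    P,M=rail(); h=RR@np.array([-42,-25])/1000+O
    v=M.T@np.append(h-P[:2],0); print("hinge in tool mm",(v*1000).round(1))
E
python3 -m creep '[{"slide":[0,0,0.15],"angular":[0,0,0]},{"slide":[0.1,0.04,0.05],"angular":[0,0,0]},{"slide":[0.1,0,0],"angular":[0,0,0]},{"slide":[0.1,0,0],"angular":[0,0,0]}]'
python3 -c "
from h import *
hg()"
python3 -m creep '[{"slide":[0.2,0.04,0],"angular":[0,0,-1]},{"slide":[0.2,0.04,0],"angular":[0,0,-1]},{"slide":[0.2,0.04,0],"angular":[0,0,-1]},{"slide":[0.2,0.04,0],"angular":[0,0,-1]},{"slide":[0.2,0.04,0],"angular":[0,0,-1]}]'
python3 - <<'E'
from h import *
hg()
p,d=imaging.read_camera("scene");cv2.imwrite("pics/s8.png",p[:,:,::-1])
crop("pics/s8.png","pics/s8c.png",200,120,120,90,6)
E
```

```text
time: 11.72
tool_pos: [0.4448, -0.0296, 0.2163]
tcp_rot: [-3.093, 0.55, -0.001]
wrist_force: [-0.2, 0.6, 0.3]
width: -0.004
t 11.72 tcp rail [-72.4 -90.2] tip rail [-72.2 -90.2] z 43.3 yawerr -101.88  f rail [-0.2  0.5] fz 0.3 q6 1.80
hinge in tool mm [ 16.3 -70.    0. ]
time: 12.13
tool_pos: [0.4679, -0.0397, 0.2162]
tcp_rot: [-3.142, -0.0, 0.0]
wrist_force: [-0.6, -0.1, 0.5]
width: -0.0
t 12.13 tcp rail [-48.  -96.9] tip rail [-48.  -96.9] z 43.2 yawerr -81.68  f rail [-0.6 -0.1] fz 0.5 q6 1.43
hinge in tool mm [ 16.3 -70.3   0. ]
```

View pics/s8c.png

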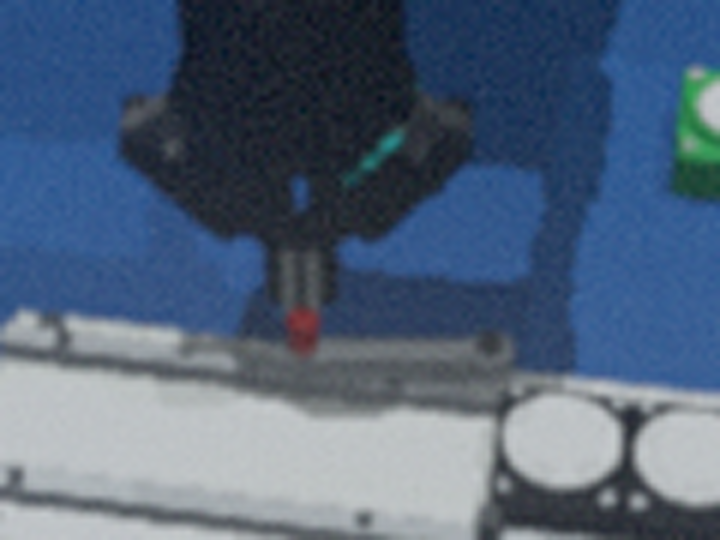

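The cap is being pushed and sits centred on the finger faces (crop 303,325), and the keeper is following. I'll continue.

```bash
python3 -m creep '[{"slide":[0.2,0.04,0],"angular":[0,0,-1]},{"slide":[0.2,0.04,0],"angular":[0,0,-1]},{"slide":[0.2,0.04,0],"angular":[0,0,-1]},{"slide":[0.2,0.04,0],"angular":[0,0,-1]},{"slide":[0.2,0.04,0],"angular":[0,0,-1]}]'
python3 -m creep '[{"slide":[0.2,0.04,0],"angular":[0,0,-1]},{"slide":[0.2,0.04,0],"angular":[0,0,-1]},{"slide":[0.2,0.04,0],"angular":[0,0,-1]},{"slide":[0.2,0.04,0],"angular":[0,0,-1]},{"slide":[0.2,0.04,0],"angular":[0,0,-1]}]'
python3 - <<'E'
from h import *
hg()
p,d=imaging.read_camera("scene");cv2.imwrite("pics/s9.png",p[:,:,::-1])
crop("pics/s9.png","pics/s9c.png",200,120,120,90,6)
E
```

```text
time: 12.6
tool_pos: [0.4931, -0.0412, 0.2161]
tcp_rot: [3.094, 0.543, -0.0]
wrist_force: [-0.6, -0.2, 0.0]
width: -0.003
time: 13.02
tool_pos: [0.5175, -0.034, 0.2161]
tcp_rot: [2.953, 1.072, -0.0]
wrist_force: [-0.4, -0.6, -0.1]
width: -0.004
t 13.02 tcp rail [  0.2 -84. ] tip rail [  0.2 -84.1] z 43.1 yawerr -41.77  f rail [-0.3 -0.7] fz -0.1 q6 0.76
hinge in tool mm [ 15.9 -70.8  -0. ]
```

View pics/s9c.png

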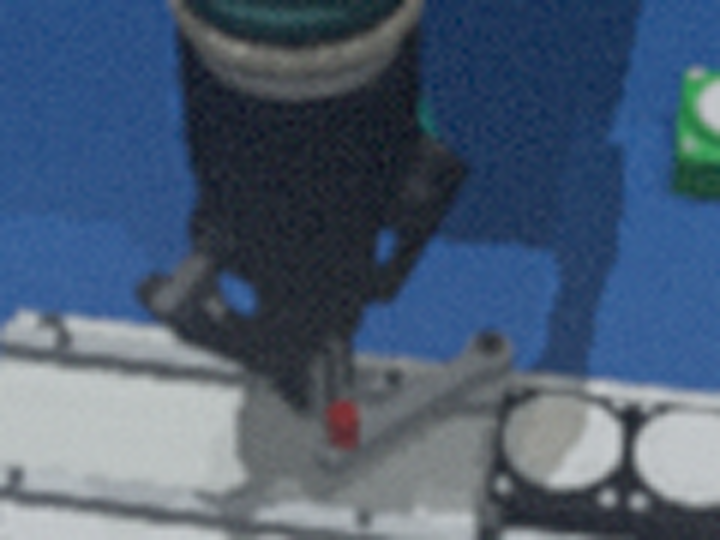

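The keeper is about halfway, with the cap at crop (343,425) still centred on the fingers. I'll continue more slowly for the last part.

```bash
python3 -m creep '[{"slide":[0.2,0.03,0],"angular":[0,0,-1]},{"slide":[0.2,0.03,0],"angular":[0,0,-1]},{"slide":[0.2,0.03,0],"angular":[0,0,-1]},{"slide":[0.2,0.03,0],"angular":[0,0,-1]},{"slide":[0.2,0.03,0],"angular":[0,0,-1]}]'
python3 -m creep '[{"slide":[0.2,0.03,0],"angular":[0,0,-1]},{"slide":[0.2,0.03,0],"angular":[0,0,-1]},{"slide":[0.1,0.02,0],"angular":[0,0,-0.5]},{"slide":[0.1,0.02,0],"angular":[0,0,-0.5]}]'
python3 - <<'E'
from h import *
hg()
p,d=imaging.read_camera("scene");cv2.imwrite("pics/s10.png",p[:,:,::-1])
crop("pics/s10.png","pics/s10c.png",200,120,120,90,6)
E
```

```text
time: 13.48
tool_pos: [0.537, -0.0181, 0.2162]
tcp_rot: [2.722, 1.567, 0.001]
wrist_force: [-0.5, -0.9, -0.4]
width: -0.004
time: 13.82
tool_pos: [0.5458, -0.0056, 0.2163]
tcp_rot: [2.545, 1.841, 0.001]
wrist_force: [-0.5, -0.8, -0.2]
width: 0.001
t 13.82 tcp rail [ 24.2 -51.8] tip rail [ 24.3 -51.9] z 43.3 yawerr -9.92  f rail [-0.4 -0.8] fz -0.2 q6 0.26
hinge in tool mm [ 15.  -69.8  -0.1]
```

View pics/s10c.png

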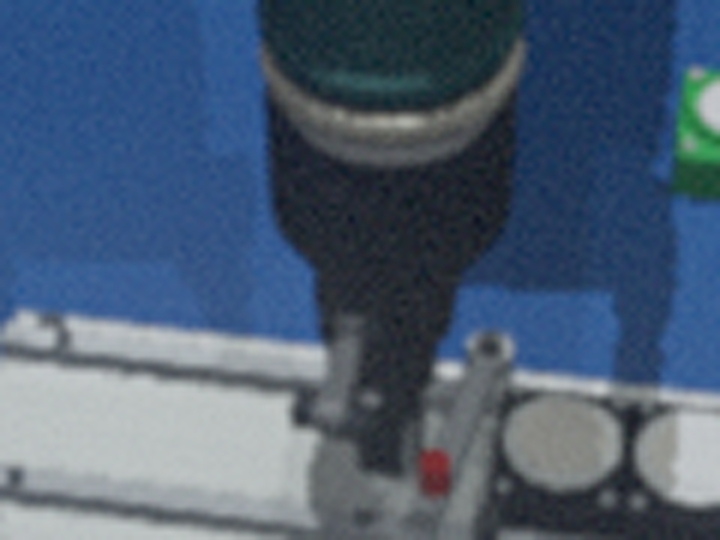

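About 10° remains. I'll creep to the end of travel while watching the force.

```bash
python3 -m creep '[{"slide":[0.1,0.01,0],"angular":[0,0,-0.5]},{"slide":[0.1,0.01,0],"angular":[0,0,-0.5]},{"slide":[0.1,0.01,0],"angular":[0,0,-0.5]}]'
python3 -m creep '[{"slide":[0.07,0,0],"angular":[0,0,-0.5]},{"slide":[0.05,0,0],"angular":[0,0,-0.4]}]'
python3 -c "
from h import *
hg()"
python3 -m creep '[{"slide":[0.04,0,0],"angular":[0,0,0]}]'
python3 -c "
from h import *
hg()"
```

```text
time: 14.12
tool_pos: [0.5484, 0.0013, 0.2162]
tcp_rot: [2.445, 1.971, 0.001]
wrist_force: [0.7, -0.8, 0.7]
width: -0.002
time: 14.28
tool_pos: [0.5491, 0.0043, 0.2163]
tcp_rot: [2.382, 2.047, 0.001]
wrist_force: [0.6, -0.6, -0.2]
width: -0.003
t 14.28 tcp rail [ 25.9 -41.6] tip rail [ 26.1 -41.6] z 43.3 yawerr -0.35  f rail [ 0.7 -0.5] fz -0.2 q6 0.11
hinge in tool mm [ 16.2 -68.   -0.1]
time: 14.37
tool_pos: [0.5492, 0.0049, 0.2163]
tcp_rot: [2.382, 2.047, -0.0]
wrist_force: [0.4, -5.6, 0.2]
width: 0.003
t 14.37 tcp rail [ 26. -41.] tip rail [ 26.1 -41.2] z 43.3 yawerr -0.35  f rail [ 1.2 -5.5] fz 0.2 q6 0.12
hinge in tool mm [ 15.6 -68.   -0.1]
```

```bash
python3 -m creep '[{"slide":[0.03,0,0],"angular":[0,0,0]},{"slide":[0.02,0,0],"angular":[0,0,0]},{"slide":[0,0,0],"angular":[0,0,0]}]'
python3 - <<'E'
from h import *
hg()
p,d=imaging.read_camera("scene");cv2.imwrite("pics/s11.png",p[:,:,::-1])
crop("pics/s11.png","pics/s11c.png",220,150,100,75,7)
E
```

```text
time: 14.62
tool_pos: [0.5493, 0.0053, 0.2163]
tcp_rot: [2.382, 2.045, -0.002]
wrist_force: [-1.0, -6.8, 1.2]
width: 0.001
t 14.62 tcp rail [ 26.  -40.5] tip rail [ 26.1 -41. ] z 43.3 yawerr -0.38  f rail [-0.  -6.9] fz 1.2 q6 0.12
hinge in tool mm [ 15.1 -68.1  -0.1]
```

View pics/s11c.png

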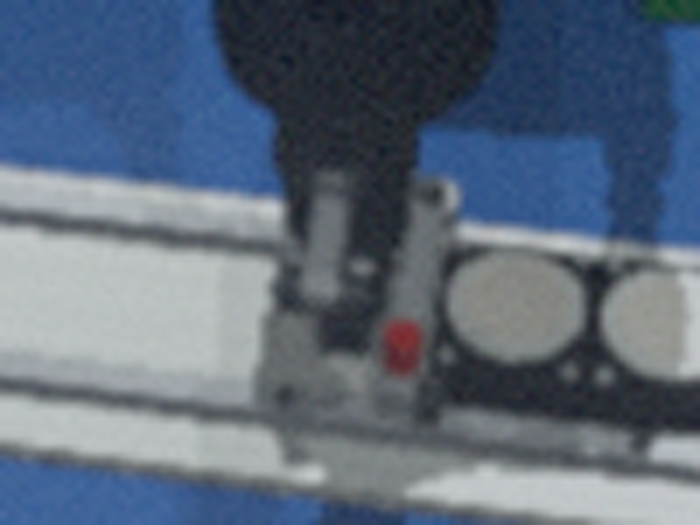

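The keeper is at its limit: the fingertip is static at −41 mm while the force rose from about 0.6 to 7 N. I'll back straight off, lift, and move away toward −y to see clearly.

```bash
python3 -m creep '[{"slide":[-0.1,0,0],"angular":[0,0,0]},{"slide":[-0.2,0,0],"angular":[0,0,0]},{"slide":[-0.4,0,0],"angular":[0,0,0]},{"slide":[-0.4,0,-0.3],"angular":[0,0,0]},{"slide":[-0.4,0,-0.7],"angular":[0,0,0]}]'
python3 -m creep '[{"slide":[-0.8,0,-0.9],"angular":[0,0,0]},{"slide":[-0.9,0,-0.9],"angular":[0,0,0]},{"slide":[-1,0,-0.5],"angular":[0,0,0]},{"slide":[-1,0,0],"angular":[0,0,0]},{"slide":[-1,0,0],"angular":[0,0,0]}]'
python3 -m creep '[{"slide":[-1,0,0],"angular":[0,0,0]},{"slide":[-1,0,0],"angular":[0,0,0]},{"slide":[-1,0,0],"angular":[0,0,0]},{"slide":[0,0,0],"angular":[0,0,0]},{"slide":[0,0,0],"angular":[0,0,0]}]'
python3 - <<'E'
from h import *
rail()
for n in("top","scene"):
    p,d=imaging.read_camera(n);cv2.imwrite(f"pics/{n}12.png",p[:,:,::-1])
crop("pics/top12.png","pics/t12c.png",150,140,190,100,4)
crop("pics/scene12.png","pics/s12c.png",190,110,190,125,4)
E
```

```text
time: 15.08
tool_pos: [0.5418, -0.0312, 0.239]
tcp_rot: [-2.379, -2.046, 0.006]
wrist_force: [0.1, -0.1, -0.0]
width: -0.002
time: 15.5
tool_pos: [0.5261, -0.1485, 0.3009]
tcp_rot: [2.38, 2.046, 0.003]
wrist_force: [-0.7, -0.8, -0.9]
width: 0.003
time: 15.92
tool_pos: [0.5143, -0.2225, 0.2989]
tcp_rot: [2.385, 2.045, 0.001]
wrist_force: [-0.4, 0.9, -0.2]
width: -0.001
t 15.92 tcp rail [  24.3 -271. ] tip rail [  24.3 -271. ] z 125.9 yawerr -0.48  f rail [-0.6  0.9] fz -0.2 q6 -0.30
```

View pics/t12c.png

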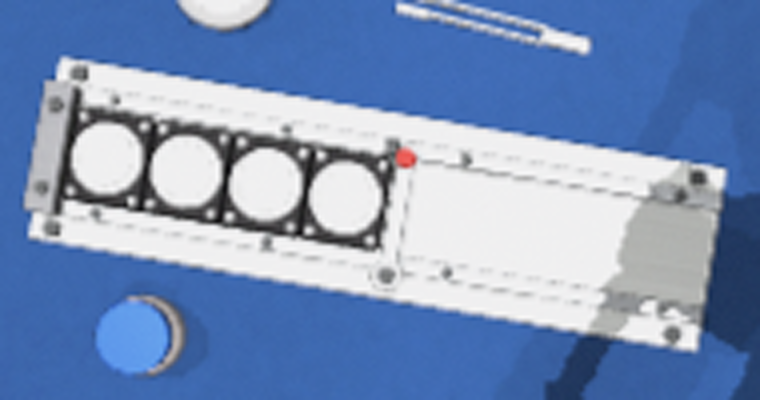

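View pics/s12c.png

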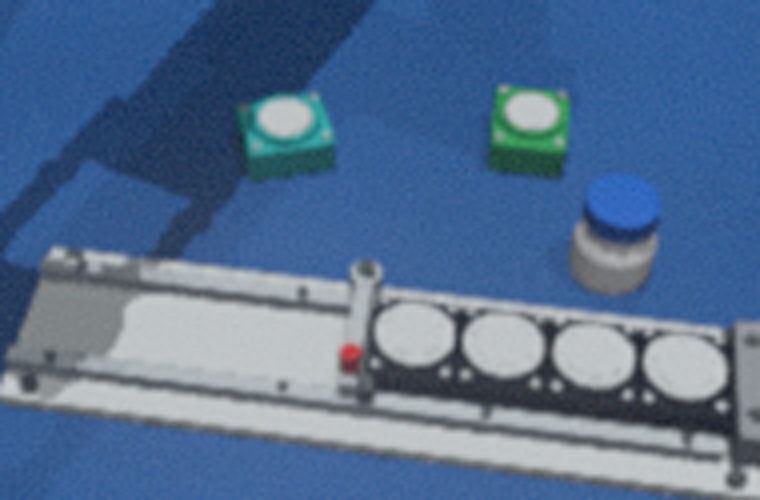

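```bash
python3 - <<'E'
from h import *
toR=lambda P:(RR.T@(P[:2]-O)*1000).round(1)
c=toR(ray("top",*pix(405,158),.053));h=toR(ray("top",*pix(386,274),.037))
print("cap",c,"hinge",h,"angle deg",np.degrees(np.arctan2(-(c-h)[1],(c-h)[0])))
print("cap scene",toR(ray("scene",*pix(350,353,190,110),.053)))
print("h4 back",[toR(ray("top",*pix(*c),.036)) for c in[(392,157),(378,248)]])
a=cv2.imread("pics/top0.png");b=cv2.imread("pics/top12.png")
for n,(x,y,w,hh) in dict(dish=(188,118,36,34),jar=(170,210,30,30),tw=(245,132,58,26)).items():
    print(n,"max diff",cv2.absdiff(a,b)[y:y+hh,x:x+w].mean().round(2))
E
```

```text
cap [ 27.9 -24.3] hinge [-41.  -24.1] angle deg 0.1663152934371996
cap scene [ 29.  -24.6]
h4 back [array([ 28.1, -15.9]), array([-26.6, -16.7])]
dish max diff 0.68
jar max diff 0.82
tw max diff 0.82
```

The keeper measures 0.2° from shut, with the cap at (27.9, −24.3) against (28, −25). The row is home and the bystanders are unchanged, so I'm handing in.

```bash
python3 -c "
from workcell import order
print(order.finish_job())"
```

```text
the job is handed in; nothing more can be done
None
```

The row of four holders is home against the end stop and the keeper is shut behind it. I handed the job in at about 16 s, with the arm clear of everything.

- **Row:** I pushed only on holder 4 with the shut fingers, at about 5 N. At the stop the force rose to about 12 N. I then backed straight off before lifting.
- **Row check:** Holder 4's back face measured about −16.3 mm, against −17 mm for home, which is within the camera error of about 2 mm. The holders sat flat with no gaps visible in either view.
- **Keeper:** I swung the arm shut by its red cap, following the arc about the pivot, until it stopped moving at about 7 N. The final picture put the cap at (27.9, −24.3) mm, against (28, −25) mm, which is about 0.2° from shut.
- **Bystanders:** The dish, jar and tweezers show no change between the first and last top pictures.

No check failed. The pushes ended 0.5–1 mm past the tool positions I had computed, which is also within the calibration error.

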